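# Turn the flat up and lock the bar in the V-block jig

## Task

Turn the bar in the V-blocks by pushing its cross pin, until the flat milled on the bar faces straight up. Then slide the locking plate along the deck (do not lift it off) until it drops fully home into the pocket over the flat, lying level with the bar still flat-up. Leave everything else on the bench where it is.

Things in the scene. Friction and masses are not known exactly. Their poses are not given: they have to be found in the camera images.
- jig: Grey fixture with a dark steel deck, fixed to the bench. Origin on the bench (z = 0) under the middle of the bar; x runs along the bar, z up, the loading deck is on its +y side. All x, y below are in this frame. Bar axis: over the origin, 65 mm above the bench. Two V-blocks at x = -80..-50 and +50..+80 mm, each with a flat steel strap over the bar (tops 93 mm above the bench, y within 41 mm).
- deck (a point): Middle of the top of the deck (jig x 0, y +137 mm): a smooth level dark steel plate 87 mm above the bench, x = -60..+60, y = +55..+220 mm. It ends at the pocket.
- pocket (a point): Centre of the pocket, level with its ledges (81 mm above the bench, 6 mm below the deck), axes as the jig's. The plate's origin comes here when home. Pocket: x = -43..+43, y = -55..+55 mm, with a stop wall at y = -55 (top 91 mm above the bench). Guide rails (6 mm wide, tops 95 mm above the bench, inner faces x = +-43) run y = -62..+57 and flare to x = +-58 at y = +90 mm.
- spindle (a joint): Turn (rad) of the aluminium bar (44 mm diameter, x = -115..+125 mm) about jig +x, right-handed: 0 = flat straight up, +1.57 = flat facing jig -y. Starts at 0.5 to 1.9; range -0.5 to 2.6. The straps hold it down: it only turns, with light drag (about 0.09 N m), and stays where left.
- flat (a point): Centre of the flat milled on the bar: 90 mm long (x = -45..+45), 34 mm wide, 14 mm from the axis, so 2 mm below the ledges when up; z is its normal. If turned away, the bar's round back stands level with the deck and the plate cannot drop in.
- pin_end (a point): One end of the round steel cross pin (12 mm diameter, 108 mm long) through the bar at jig x = +105 mm, parallel to the flat and centred on the axis: centre of the end face that is the upper one at the start. At bar angle a it is 54 sin(a) mm above the axis and 54 cos(a) mm towards jig +y, so the pin lies level when the flat is up. Pushing it towards +y and down lowers a.
- plate: Loose steel locking plate, 0.3 to 0.55 kg, lying on the deck: 80 mm (x) by 104 mm (y), 10 mm thick, with an upright lip (12 mm thick, top 40 mm above the underside, full width) along its rear +y edge. Origin: centre of the underside. Front edge (-y, to the pocket) chamfered below (16 by 4 mm). Axes within 0.13 rad of the jig's. Play: 3 mm each side between the rails and each end in the pocket.
- adapter: Bystander: steel hex adapter fitting standing on end, 60 mm high, origin under its centre.
- tee: Bystander: steel tee fitting lying flat, 80 x 58 mm, 32 mm high.
- spare_bar: Bystander: plain round aluminium bar without flat or pin, 36 mm diameter, 150 mm long, lying on the bench.
- spanner: Bystander: steel spanner, 200 mm long, lying flat.
- sealant: Bystander: closed grey bottle, 52 mm diameter, 120 mm high, standing.
- carton: Bystander: cardboard carton, 130 x 100 x 75 mm.
- bin: Bystander: small blue bin of fittings, 160 x 110 x 70 mm.
There are look-alikes about, which are no part of the job. Leave any red look-alike of the plate alone.

How it is judged:
By the outcome, as a careful person would: the job done as asked, in the order asked, and still so for the second after the job is handed in, with the robot touching nothing.
It also fails if it takes over 51 s, if anything falls off the work surface, if the arm or the gripper's body presses on something with over 40 N, if the wrist force passes 120 N, or if a joint passes its speed limit or range.

## Robot

A 6-joint arm with a two-finger parallel gripper is mounted at the origin on the work surface. World frame = base frame: x ahead of the robot, y to its left, z up, the work surface at z = 0. Lengths are in mm, angles in degrees, forces in N, time in s.
With the tool pointing down it reaches from about 300 to 850 mm from the base axis. Payload 4.2 kg.
Tool frame: the origin (TCP) lies between the finger pads; the fingertips stand 22 mm ahead of it and the grasp point (between the pads) lies 3 mm ahead of it; z points along the fingers, y is the direction in which the jaws open and shut (so a half turn about z gives the same grasp; the last joint's range is limited). The gripper opens to 91 mm and grips with 3 to 60 N. Pads are 32 mm wide; open, the fingers measure 118 mm over their backs; the gripper's body (76 mm by 178 mm) begins 60 mm behind the grasp point.
Start: joints at [-74.313, 18.312, 89.639, -0, 72.044, -1.146], TCP at [166.518, -550.375, 235.976] pointing down, gripper open.
Joint ranges: [-177.97, 177.97], [-48.28, 115.42], [12.27, 149.76], [-77.06, 257.06], [2.81, 150.46], [-146.56, 146.56]. Speed limits (degrees/s): [147.25, 147.25, 180, 180, 180, 180].

## Interface

Orientations are given as [roll, pitch, yaw] about the fixed x, y, z axes, in that order (R = Rz(yaw) Ry(pitch) Rx(roll)).
In Python, from workcell import telemetry, cams, env gives the robot as it stands.
- The arm moves only by the shell command python3 -m inch 'ROWS' [FORCE]. ROWS is JSON, a list of rows, each an object of numbers: "x", "y", "z": the shift along the tool's x, y, z in cm; "yaw": the turn about the tool's z in units of 5 degrees (1.0 is 5 degrees); "gripper": the gripper's target within -1 to 1 (fully open at 1, half-way at 0, shut at -1). A call has 1 to 12 rows; each row shifts and turns the commanded pose from where the row before left it, along the tool's axes as they then stand; what a row does not reach is not made up. A row lasts 1/12 s, in which the tool goes at most 41.7 mm and 7.16 degrees, less where a joint would pass 70% of its speed; a pose out of reach is approached as far as the arm can. A call is refused whole if a number of a shift passes 4.17 or a number of a turn 1, either way. A call with a gripper value outside its range is refused whole. The fingers move at their own pace and stop on an object; FORCE is the grip in N (left out, the last holds). Time passes only in rows, so rows that do not move let the fingers close. It gives the time, the measured TCP pose, the force and the opening at its end, in the units of the state.
- telemetry.state(): the state, without advancing time (a new reading comes with each control period).
- cams.grab_frame(name): name is "scene" or "top"; returns a dict with "pixels" (400x640x3 uint8, red, green, blue), "mtx" (3x3 intrinsics, pixels), "rvec" (rotation vector, rad) and "tvec" (3), from world to camera coordinates, as OpenCV has them. Camera axes: x right, y down, z forward; pixel columns grow to the right and rows downward; lengths in mm; the calibration is good to about 2 mm. A picture is of the moment at which its call begins. There is no depth.
- env.job_done(): hands the job in, once; it reports no verdict.
The state is a dict: "time_s": time; "qpos": joint angles; "qvel": joint speeds; "effort": joint torques, N m; "ee_pos": TCP position; "ee_rot": TCP orientation; "force": force on the tool from outside, world axes, zero at the start; "torque": the same for the moment, N m; "gripper_width": finger opening in mm.
Only numpy, scipy, OpenCV 4.12 (cv2) and the standard library are available. Lean on these libraries where they do the work, as an engineer would, in place of code of your own. Each camera call takes 0.05 s, during which the arm holds its last target. There are 200 camera calls.

## Working session

There is one attempt and no reset: what is moved stays moved. The work goes in short steps, Python scripts to look and compute and a shell command to move; the robot and the scene stay as the last step left them, time stands still between calls to the robot, and variables do not carry over. Pictures are saved under pics/ and viewed, about 8 in all and at most 12, crops included, and the job is handed in when it is done.

```bash
mkdir -p pics; ls
python3 - <<'E'
from workcell import telemetry, cams
import cv2
print(telemetry.state())
for n in("scene","top"):
    f=cams.grab_frame(n); cv2.imwrite(f"pics/{n}0.png",f["pixels"][:,:,::-1]); print(n,f["mtx"],f["rvec"],f["tvec"])
E
```

```text
pics
{'time_s': 0.0, 'qpos': array([-7.43111919e+01,  1.83513626e+01,  8.97058609e+01,  9.35266883e-04,
        7.20417054e+01, -1.14682555e+00]), 'qvel': array([-0.0979046 ,  0.03537801, -0.0053492 ,  0.09427844,  0.0534521 ,
        0.02830144]), 'effort': array([ 6.40698490e-04, -4.12447929e+01, -2.31974530e+01,  7.28936540e-02,
        4.57281992e-02, -1.34942529e-04]), 'ee_pos': array([ 166.41012928, -549.92146913,  235.12671382]), 'ee_rot': array([-1.79901109e+02, -2.86904063e-03,  1.68353420e+01]), 'force': array([ 1.17979663, -0.56544616, -0.57892613]), 'torque': array([-0.01509457,  0.00869939,  0.00885751]), 'gripper_width': 91.1483276412563}
scene [[461.25880877   0.         326.26218186]
 [  0.         461.25880877 201.43778368]
 [  0.           0.           1.        ]] [ 2.15742451  1.31291203 -0.48423205] [-240.12637608 -335.13352209 1617.13169961]
top [[374.78551637   0.         320.6723728 ]
 [  0.         374.78551637 199.73524752]
 [  0.           0.           1.        ]] [ 2.12672243 -2.13763542  0.20855775] [ -11.93565787  557.09035535 1117.29214597]
```

View pics/scene0.png

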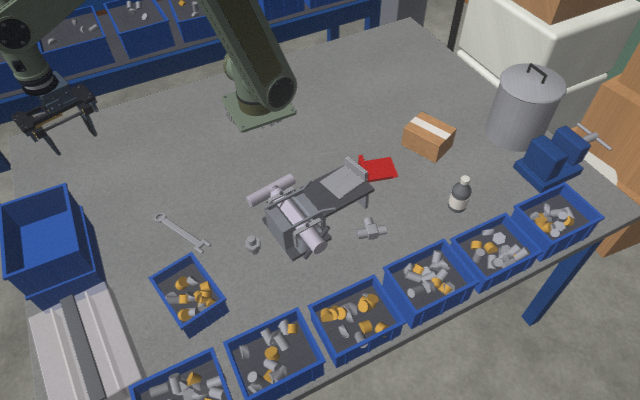

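View pics/top0.png

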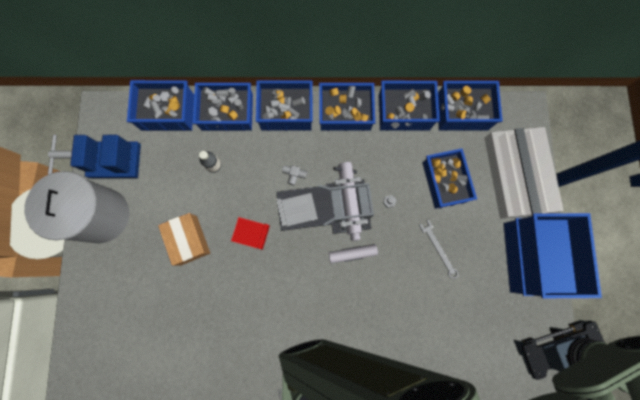

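Run:
```python
import cv2,numpy as np
a=cv2.imread("pics/scene0.png")[160:270,235:415]; b=cv2.imread("pics/top0.png")[145:275,265:405]
a=cv2.resize(a,(800,489),interpolation=cv2.INTER_CUBIC); b=cv2.resize(b,(646,600),interpolation=cv2.INTER_CUBIC)
cv2.imwrite("pics/s1.png",a);cv2.imwrite("pics/t1.png",b)
```

```text
(no output)
```

View pics/s1.png

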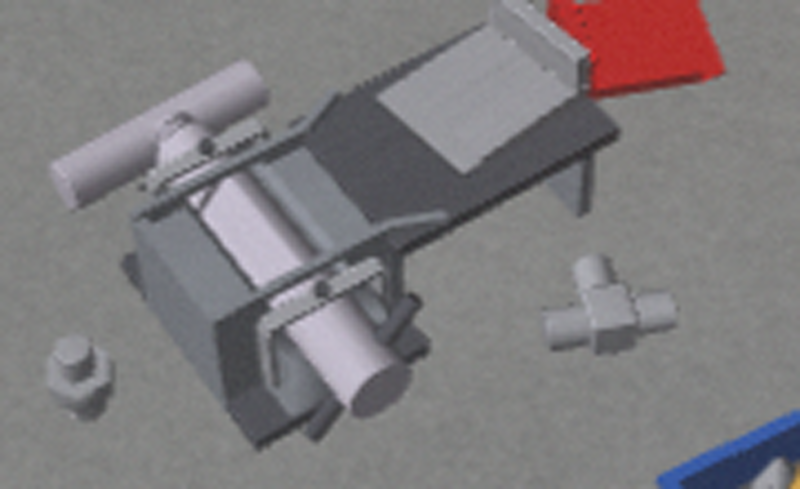

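View pics/t1.png

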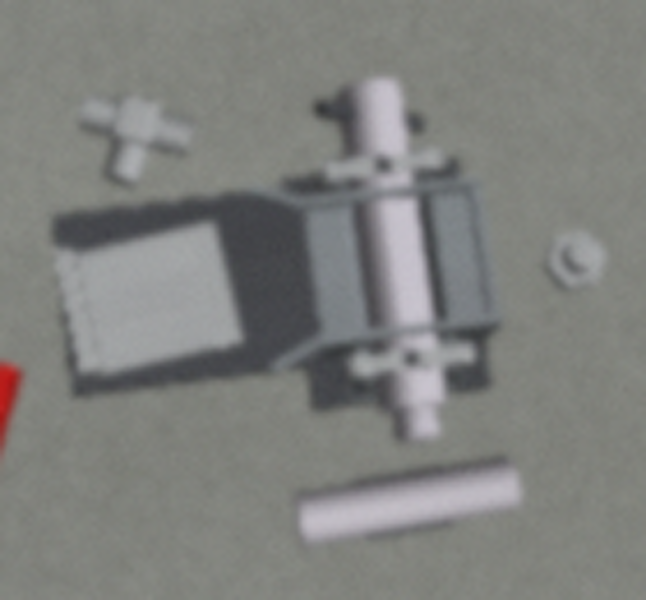

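```bash
cat > h.py <<'E'
import numpy as np,cv2
from workcell import telemetry,cams
CAL={}
def ray(f,u,v):
    R=cv2.Rodrigues(np.array(f["rvec"],float))[0]; t=np.array(f["tvec"],float).ravel()
    d=R.T@np.linalg.inv(f["mtx"])@[u,v,1.]; return -R.T@t,d
def onz(f,u,v,z):
    c,d=ray(f,u,v); return c+d*(z-c[2])/d[2]
def two(f,p,g,q):
    c1,d1=ray(f,*p); c2,d2=ray(g,*q)
    s=np.linalg.lstsq(np.c_[d1,-d2],c2-c1,rcond=None)[0]
    a,b=c1+s[0]*d1,c2+s[1]*d2; return (a+b)/2,np.linalg.norm(a-b)
E
python3 - <<'E'
from h import *
np.set_printoptions(precision=1,suppress=True)
s=cams.grab_frame("scene");t=cams.grab_frame("top")
S=lambda u,v:((u+.5)/4.4444+235-.5,(v+.5)/4.4455+160-.5)
T=lambda u,v:((u+.5)/4.614+265-.5,(v+.5)/4.615+145-.5)
for n,p,q,z in [("bolt+",(383,164),(320,288),95),("bolt-",(416,357),(207,146),95),("deck-+",(72,393),None,87),("deck++",(55,215),(618,130),87),
 ("pl front+",(215,222),(466,172),97),("pl front-",(243,345),(378,97),97),("pinU",(328,107),(410,300),100),("pinL",(418,122),(315,435),30)]:
    print(n,onz(t,*T(*p),z),onz(s,*S(*q),z) if q else "",two(t,T(*p),s,S(*q)) if q else "")
E
```

```text
bolt+ [608.9 -96.2  95. ] [609.2 -95.7  95. ] (array([609. , -95.9,  95. ]), np.float64(0.5218881133241702))
bolt- [ 481.4 -115.    95. ] [ 481.4 -110.5   95. ] (array([ 481.9, -112.8,   96.7]), np.float64(4.136084745699404))
deck-+ [460.1 106.5  87. ]  
deck++ [577.2 119.2  87. ] [580.5 119.5  87. ] (array([578.1, 120.2,  84. ]), np.float64(1.5730554584513958))
pl front+ [570.1  14.1  97. ] [573.7  17.7  97. ] (array([571.4,  16.3,  94.9]), np.float64(4.693241657770719))
pl front- [489.5  -3.7  97. ] [495.9  -2.   97. ] (array([490.9,  -1.9,  91.6]), np.float64(3.93833282230398))
pinU [646.3 -60.3 100. ] [643.8 -55.6 100. ] (array([645.9, -58.5, 104. ]), np.float64(3.451668081213515))
pinL [ 654.4 -127.    30. ] [ 658.4 -125.9   30. ] (array([ 655.8, -126.2,   26.4]), np.float64(2.4318957070572322))
```

Jig yaw is about 6.9°, origin (545.3, -104.4). The pin sits at about 0.85 rad, and both ends give the right 54 mm radius. The plate front is at jig y ≈ 112, with the plate about 5° off the jig axes. Next I'll move above the pin end with the fingers closing.

```bash
python3 -m inch '[{"yaw":0.99,"gripper":-1},{"yaw":0.99},{"x":2.68,"y":-2.2},{"x":2.68,"y":-2.2},{"x":2.68,"y":-2.2},{"x":2.68,"y":-2.2},{"x":2.68,"y":-2.2},{"x":2.68,"y":-2.2},{"x":2.68,"y":-2.2},{"x":2.68,"y":-2.2},{"x":2.68,"y":-2.2},{"x":2.68,"y":-2.2}]' 20
python3 -m inch '[{"x":2.68,"y":-2.2},{"x":2.68,"y":-2.2},{"x":2.68,"y":-2.2},{"x":2.68,"y":-2.2},{"x":2.68,"y":-2.2},{"x":2.68,"y":-2.2},{"x":2.68,"y":-2.2},{"x":2.68,"y":-2.2},{"x":2.68,"y":-2.2},{"x":2.68,"y":-2.2},{},{}]'
```

```text
invalid input
invalid input
```

```bash
python3 -m inch '[{"x":0,"y":0,"z":0,"yaw":0.99,"gripper":-1},{"x":0,"y":0,"z":0,"yaw":0.99,"gripper":-1}]' 20; python3 -m inch --help
```

```text
time_s: 0.37
ee_pos: [166.5, -550.2, 235.7]
ee_rot: [-180.0, 0.0, 6.7]
force: [-0.0, -0.3, 0.5]
gripper_width: 80.3invalid input: not JSON, or not a number
```

```bash
python3 -m inch '[{"x":2.68,"y":-2.2,"z":0,"yaw":0,"gripper":-1},{"x":2.68,"y":-2.2,"z":0,"yaw":0,"gripper":-1},{"x":2.68,"y":-2.2,"z":0,"yaw":0,"gripper":-1},{"x":2.68,"y":-2.2,"z":0,"yaw":0,"gripper":-1},{"x":2.68,"y":-2.2,"z":0,"yaw":0,"gripper":-1},{"x":2.68,"y":-2.2,"z":0,"yaw":0,"gripper":-1},{"x":2.68,"y":-2.2,"z":0,"yaw":0,"gripper":-1},{"x":2.68,"y":-2.2,"z":0,"yaw":0,"gripper":-1},{"x":2.68,"y":-2.2,"z":0,"yaw":0,"gripper":-1},{"x":2.68,"y":-2.2,"z":0,"yaw":0,"gripper":-1}]'
python3 -m inch '[{"x":2.68,"y":-2.2,"z":0,"yaw":0,"gripper":-1},{"x":2.68,"y":-2.2,"z":0,"yaw":0,"gripper":-1},{"x":2.68,"y":-2.2,"z":0,"yaw":0,"gripper":-1},{"x":2.68,"y":-2.2,"z":0,"yaw":0,"gripper":-1},{"x":2.68,"y":-2.2,"z":0,"yaw":0,"gripper":-1},{"x":2.68,"y":-2.2,"z":0,"yaw":0,"gripper":-1},{"x":2.68,"y":-2.2,"z":0,"yaw":0,"gripper":-1},{"x":2.68,"y":-2.2,"z":0,"yaw":0,"gripper":-1},{"x":2.68,"y":-2.2,"z":0,"yaw":0,"gripper":-1},{"x":2.68,"y":-2.2,"z":0,"yaw":0,"gripper":-1},{"x":0,"y":0,"z":0,"yaw":0,"gripper":-1},{"x":0,"y":0,"z":0,"yaw":0,"gripper":-1}]'
```

```text
time_s: 1.2
ee_pos: [406.8, -298.1, 235.9]
ee_rot: [180.0, 0.0, 6.9]
force: [0.4, 0.1, -0.7]
gripper_width: 14.0
time_s: 2.2
ee_pos: [646.1, -47.5, 234.9]
ee_rot: [-180.0, 0.1, 7.1]
force: [-0.0, 0.1, 0.5]
gripper_width: 0.6
```

```bash
python3 -m inch '[{"x":0,"y":0.2,"z":2.9,"yaw":0,"gripper":-1},{"x":0,"y":0,"z":2.9,"yaw":0,"gripper":-1},{"x":0,"y":0,"z":2.9,"yaw":0,"gripper":-1},{"x":0,"y":0,"z":0,"yaw":0,"gripper":-1}]'
python3 -m inch '[{"x":0,"y":0,"z":0.9,"yaw":0,"gripper":-1},{"x":0,"y":0,"z":0.9,"yaw":0,"gripper":-1},{"x":0,"y":0,"z":0.9,"yaw":0,"gripper":-1}]'
python3 -m inch '[{"x":0,"y":0,"z":0.7,"yaw":0,"gripper":-1},{"x":0,"y":0,"z":0.7,"yaw":0,"gripper":-1},{"x":0,"y":0,"z":0.7,"yaw":0,"gripper":-1},{"x":0,"y":0,"z":0.4,"yaw":0,"gripper":-1},{"x":0,"y":0,"z":0,"yaw":0,"gripper":-1},{"x":0,"y":0,"z":0,"yaw":0,"gripper":-1}]'
```

```text
time_s: 2.53
ee_pos: [640.9, -51.7, 142.9]
ee_rot: [-179.9, 0.7, 6.9]
force: [-0.7, 0.0, -0.9]
gripper_width: 0.7
time_s: 2.78
ee_pos: [646.6, -48.9, 124.7]
ee_rot: [-179.7, -0.2, 6.8]
force: [-6.5, 19.0, 23.1]
gripper_width: 0.2
time_s: 3.28
ee_pos: [646.5, -50.6, 98.3]
ee_rot: [180.0, -0.2, 7.0]
force: [-1.0, 0.5, 1.8]
gripper_width: 0.7
```

```bash
python3 -m inch '[{"x":0,"y":0,"z":0.2,"yaw":0,"gripper":-1},{"x":0,"y":0,"z":0.2,"yaw":0,"gripper":-1},{"x":0,"y":0,"z":0,"yaw":0,"gripper":-1},{"x":0,"y":0,"z":0,"yaw":0,"gripper":-1}]'
python3 - <<'E'
from h import *
for i in range(3):
    s=cams.grab_frame("scene"); st=telemetry.state(); print(st["ee_pos"],st["force"])
a=s["pixels"][180:270,270:390,::-1]
cv2.imwrite("pics/s2.png",cv2.resize(a,(800,600),interpolation=cv2.INTER_CUBIC))
E
```

```text
time_s: 3.62
ee_pos: [646.2, -51.3, 93.1]
ee_rot: [180.0, -0.1, 6.9]
force: [1.4, 0.5, 2.2]
gripper_width: 0.4
[646.22951809 -51.35306103  93.05483545] [1.15815499 0.64444814 2.51261673]
[646.22338973 -51.30757287  93.03587679] [1.27684492 1.50439176 1.90440621]
[646.19432396 -51.34167223  93.06779187] [2.25178669 1.18252709 0.9409814 ]
```

View pics/s2.png

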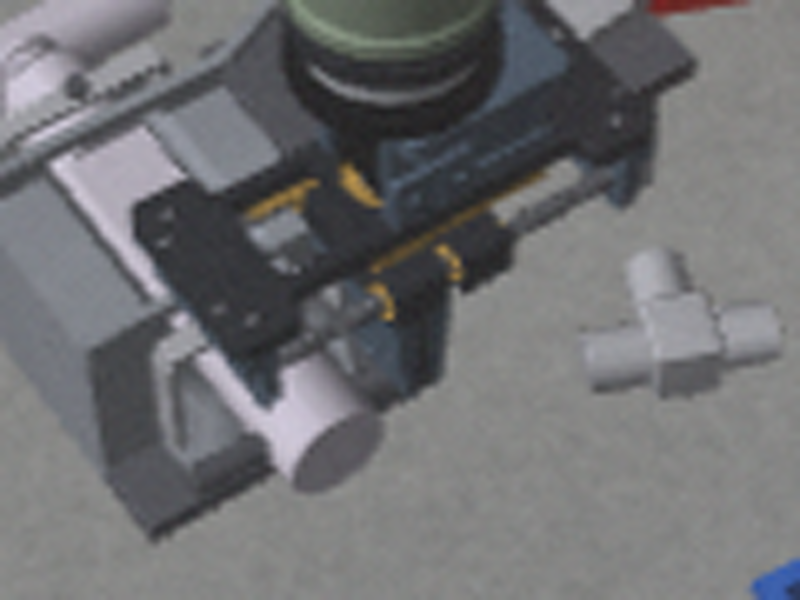

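```bash
python3 -m inch '[{"x":0,"y":0,"z":-3.3,"yaw":0,"gripper":-1},{"x":0,"y":0,"z":-3.3,"yaw":0,"gripper":-1},{"x":0,"y":0,"z":-3.3,"yaw":0,"gripper":-1},{"x":-1.91,"y":-3.52,"z":0,"yaw":0,"gripper":-0.12},{"x":-1.91,"y":-3.52,"z":0,"yaw":0,"gripper":-0.12},{"x":-1.91,"y":-3.52,"z":0,"yaw":0,"gripper":-0.12},{"x":-1.91,"y":-3.52,"z":0,"yaw":0,"gripper":-0.12},{"x":-1.91,"y":-3.52,"z":0,"yaw":0,"gripper":-0.12},{"x":-1.91,"y":-3.52,"z":0,"yaw":0,"gripper":-0.12}]'
python3 -m inch '[{"x":0,"y":0,"z":0,"yaw":-1,"gripper":-0.12},{"x":0,"y":0,"z":0,"yaw":-1,"gripper":-0.12},{"x":0,"y":0,"z":0,"yaw":-1,"gripper":-0.12},{"x":0,"y":0,"z":0,"yaw":-1,"gripper":-0.12},{"x":0,"y":0,"z":0,"yaw":-1,"gripper":-0.12},{"x":0,"y":0,"z":0,"yaw":-1,"gripper":-0.12},{"x":0,"y":0,"z":0,"yaw":-1,"gripper":-0.12},{"x":0,"y":0,"z":0,"yaw":-1,"gripper":-0.12},{"x":0,"y":0,"z":0,"yaw":-1,"gripper":-0.12}]'
python3 -m inch '[{"x":0,"y":0,"z":0,"yaw":-1,"gripper":-0.12},{"x":0,"y":0,"z":0,"yaw":-1,"gripper":-0.12},{"x":0,"y":0,"z":0,"yaw":-1,"gripper":-0.12},{"x":0,"y":0,"z":0,"yaw":-1,"gripper":-0.12},{"x":0,"y":0,"z":0,"yaw":-1,"gripper":-0.12},{"x":0,"y":0,"z":0,"yaw":-1,"gripper":-0.12},{"x":0,"y":0,"z":0,"yaw":-1,"gripper":-0.12},{"x":0,"y":0,"z":0,"yaw":-1,"gripper":-0.12},{"x":0,"y":0,"z":0,"yaw":-1,"gripper":-0.12},{"x":0,"y":0,"z":0,"yaw":0,"gripper":-0.12}]'
python3 - <<'E'
from h import *
s=cams.grab_frame("scene");t=cams.grab_frame("top")
cv2.imwrite("pics/s3r.png",s["pixels"][:,:,::-1]);cv2.imwrite("pics/t3r.png",t["pixels"][:,:,::-1])
T=lambda u,v:((u+.5)/4.614+265-.5,(v+.5)/4.615+145-.5)
for p in [(62,250),(88,372)]: print(onz(t,*T(*p),127))
a=cv2.resize(s["pixels"][150:270,265:425,::-1],(800,600),interpolation=cv2.INTER_CUBIC)
cv2.imwrite("pics/s3.png",a); print(telemetry.state()["ee_pos"])
E
```

```text
time_s: 4.52
ee_pos: [504.5, 145.4, 191.3]
ee_rot: [179.9, 0.1, 6.9]
force: [0.9, 0.4, 0.3]
gripper_width: 37.5
time_s: 5.27
ee_pos: [505.8, 144.2, 191.3]
ee_rot: [-180.0, 0.1, 52.2]
force: [-0.0, 1.0, 0.1]
gripper_width: 40.3
time_s: 6.1
ee_pos: [505.8, 144.2, 191.3]
ee_rot: [-179.9, 0.1, 97.0]
force: [0.1, -0.4, 0.3]
gripper_width: 40.0
[546.34164414 110.19589199 127.        ]
[469.07727289  92.94171743 127.        ]
[506.08438893 144.49349297 191.48526963]
```

View pics/s3.png

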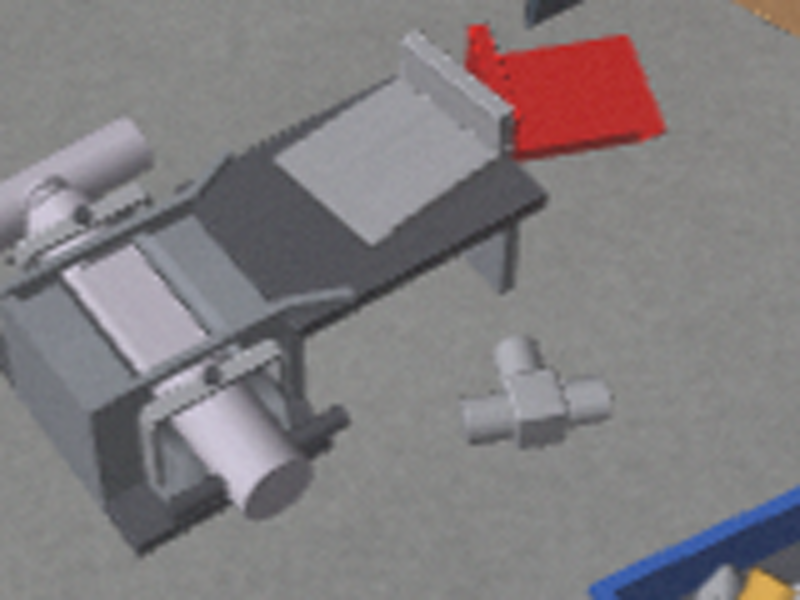

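Run:
```python
from h import *
s=cams.grab_frame("scene")
th=np.radians(6.9); ex=np.array([np.cos(th),np.sin(th),0]); ey=np.array([-np.sin(th),np.cos(th),0]); O=np.array([545.3,-104.4,0])
def px(u,v): return (u+.5)/5+265-.5,(v+.5)/5+150-.5
for n,p,x in [("pin end",(342,418),105),("bar end centre",(278,487),125),("bar end L",(247,500),125),("bar end R",(310,474),125)]:
    c,d=ray(s,*px(*p)); q=c+d*((x-(c-O)@ex)/(d@ex)); q=q-O; print(n,q@ey,q[2])
for p in [(546.3,110.2,0),(469.1,92.9,0)]:
    q=np.array(p)-O; print("lip rear",q@ex,q@ey)
q=np.array([506,144.4,0])-O; print("tcp",q@ex,q@ey)
```

```text
pin end 54.253279724417524 60.71838060240623
bar end centre 1.4396566729660978 66.45742054504592
bar end L -17.01068153647305 70.5703684324451
bar end R 20.80015284955358 61.76354651477777
lip rear 26.774122955844714 212.9255887392244
lip rear -51.94511115294781 205.0254506818797
tcp -9.125318035766965 251.7194044382477
```

```bash
python3 -m inch '[{"x":0,"y":0,"z":2.5,"yaw":0,"gripper":-0.12},{"x":0,"y":0,"z":2.5,"yaw":0,"gripper":-0.12},{"x":0,"y":0,"z":2.5,"yaw":0,"gripper":-0.12},{"x":-0.6,"y":-0.1,"z":0,"yaw":0,"gripper":-0.12},{"x":-0.6,"y":-0.1,"z":0,"yaw":0,"gripper":-0.12},{"x":-0.6,"y":0,"z":0,"yaw":0,"gripper":-0.12}]'
python3 -m inch '[{"x":-0.4,"y":0,"z":0,"yaw":0,"gripper":-0.12},{"x":-0.4,"y":0,"z":0,"yaw":0,"gripper":-0.12},{"x":-0.4,"y":0,"z":0,"yaw":0,"gripper":-0.12},{"x":-0.4,"y":0.06,"z":0,"yaw":0,"gripper":-0.12},{"x":-0.4,"y":0.06,"z":0,"yaw":0,"gripper":-0.12},{"x":-0.4,"y":0.06,"z":0,"yaw":0,"gripper":-0.12},{"x":-0.4,"y":0.06,"z":0,"yaw":0,"gripper":-0.12},{"x":-0.4,"y":0.06,"z":0,"yaw":0,"gripper":-0.12},{"x":-0.4,"y":0.06,"z":0,"yaw":0,"gripper":-0.12},{"x":-0.4,"y":0.06,"z":0,"yaw":0,"gripper":-0.12},{"x":-0.4,"y":0.06,"z":0,"yaw":0,"gripper":-0.12},{"x":-0.4,"y":0.06,"z":0,"yaw":0,"gripper":-0.12}]'
python3 - <<'E'
from h import *
t=cams.grab_frame("top"); cv2.imwrite("pics/t4r.png",t["pixels"][:,:,::-1])
cv2.imwrite("pics/t4.png",cv2.resize(t["pixels"][145:275,265:405,::-1],(646,600),interpolation=cv2.INTER_CUBIC)); print(telemetry.state()["ee_pos"])
E
```

```text
time_s: 6.75
ee_pos: [507.3, 126.4, 118.0]
ee_rot: [179.9, -0.0, 96.9]
force: [0.1, 2.2, -0.6]
gripper_width: 40.3
time_s: 7.75
ee_pos: [517.7, 79.5, 116.8]
ee_rot: [-180.0, -0.0, 96.9]
force: [-0.1, 5.8, 2.2]
gripper_width: 40.1
[518.11771513  78.76153523 116.76442059]
```

View pics/t4.png

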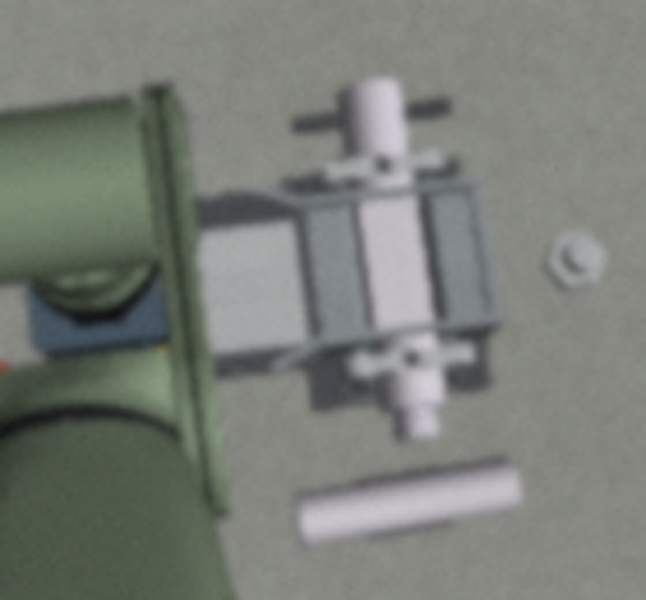

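Run:
```python
from h import *
t=cams.grab_frame("top")
th=np.radians(6.9); ex=np.array([np.cos(th),np.sin(th),0]); ey=np.array([-np.sin(th),np.cos(th),0]); O=np.array([545.3,-104.4,0])
T=lambda u,v:((u+.5)/4.614+265-.5,(v+.5)/4.615+145-.5)
for n,p,z in [("F+",(297,222),97),("F-",(310,345),97),("rail+",(480,185),95),("rail-",(496,324),95),("pin+",(297,125),65),("pin-",(449,105),65)]:
    q=onz(t,*T(*p),z)-O; print(n,q@ex,q@ey)
q=np.array([518,78.9,0])-O; print("tcp",q@ex,q@ey)
```

```text
F+ 32.23842181724156 61.75398799968102
F- -48.71559649953436 63.97023520970313
rail+ 42.306477271922866 -60.668974580327024
rail- -49.920562377286586 -57.20790884133257
pin+ 104.93753918166034 51.080120175921664
pin- 106.11124573450606 -53.20058133722271
tcp -5.081192876283003 185.25215647585324
```

```bash
python3 -m inch '[{"x":-0.35,"y":0.1,"z":0,"yaw":0,"gripper":-0.12},{"x":-0.35,"y":0.1,"z":0,"yaw":0,"gripper":-0.12},{"x":-0.35,"y":0.1,"z":0,"yaw":0,"gripper":-0.12},{"x":-0.35,"y":0.1,"z":0,"yaw":0,"gripper":-0.12},{"x":-0.35,"y":0.1,"z":0,"yaw":0,"gripper":-0.12},{"x":-0.35,"y":0.1,"z":0,"yaw":0,"gripper":-0.12}]'
python3 -m inch '[{"x":-0.35,"y":0.1,"z":0,"yaw":0,"gripper":-0.12},{"x":-0.35,"y":0,"z":0,"yaw":0,"gripper":-0.12},{"x":-0.35,"y":0,"z":0,"yaw":0,"gripper":-0.12},{"x":-0.35,"y":0,"z":0,"yaw":0,"gripper":-0.12},{"x":-0.35,"y":0,"z":0,"yaw":0,"gripper":-0.12},{"x":-0.35,"y":0,"z":0,"yaw":0,"gripper":-0.12}]'
python3 - <<'E'
from h import *
t=cams.grab_frame("top"); cv2.imwrite("pics/t5.png",cv2.resize(t["pixels"][145:275,265:405,::-1],(646,600),interpolation=cv2.INTER_CUBIC)); s=telemetry.state();print(s["ee_pos"],s["force"])
E
```

```text
time_s: 8.35
ee_pos: [526.0, 59.1, 116.7]
ee_rot: [-179.9, 0.0, 96.9]
force: [-1.4, 2.3, 1.3]
gripper_width: 39.9
time_s: 8.85
ee_pos: [529.8, 38.5, 116.8]
ee_rot: [-180.0, 0.0, 96.9]
force: [-0.2, 1.1, -0.6]
gripper_width: 39.8
[529.8782011   37.96292009 116.86020724] [ 0.11416925 -0.12758228 -0.63123885]
```

View pics/t5.png

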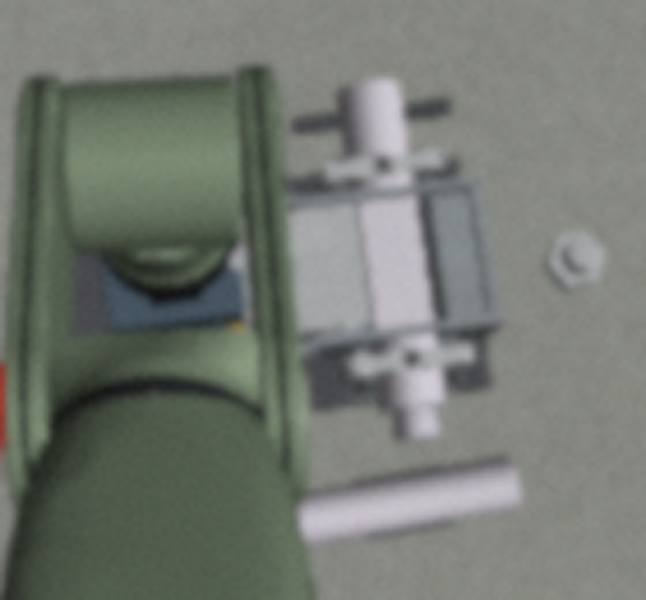

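```bash
python3 -m inch '[{"x":-0.35,"y":0,"z":0,"yaw":0,"gripper":-0.12},{"x":-0.35,"y":0,"z":0,"yaw":0,"gripper":-0.12},{"x":-0.35,"y":0,"z":0,"yaw":0,"gripper":-0.12},{"x":-0.35,"y":0,"z":0,"yaw":0,"gripper":-0.12},{"x":-0.35,"y":0,"z":0,"yaw":0,"gripper":-0.12},{"x":-0.35,"y":0,"z":0,"yaw":0,"gripper":-0.12}]'
python3 -m inch '[{"x":-0.35,"y":0,"z":0,"yaw":0,"gripper":-0.12},{"x":-0.35,"y":0,"z":0,"yaw":0,"gripper":-0.12},{"x":-0.35,"y":0,"z":0,"yaw":0,"gripper":-0.12},{"x":-0.35,"y":0,"z":0,"yaw":0,"gripper":-0.12},{"x":-0.35,"y":0,"z":0,"yaw":0,"gripper":-0.12},{"x":-0.35,"y":0,"z":0,"yaw":0,"gripper":-0.12}]'
python3 -m inch '[{"x":-0.35,"y":0,"z":0,"yaw":0,"gripper":-0.12},{"x":-0.35,"y":0,"z":0,"yaw":0,"gripper":-0.12},{"x":-0.35,"y":0,"z":0,"yaw":0,"gripper":-0.12},{"x":-0.35,"y":0,"z":0,"yaw":0,"gripper":-0.12},{"x":-0.35,"y":0,"z":0,"yaw":0,"gripper":-0.12},{"x":-0.35,"y":0,"z":0,"yaw":0,"gripper":-0.12}]'
```

```text
time_s: 9.4
ee_pos: [532.4, 17.9, 117.0]
ee_rot: [180.0, -0.0, 96.9]
force: [-0.2, 2.2, -0.8]
gripper_width: 39.9
time_s: 9.9
ee_pos: [535.1, -2.8, 117.2]
ee_rot: [180.0, -0.0, 96.9]
force: [-0.9, 3.7, 2.1]
gripper_width: 40.2
time_s: 10.4
ee_pos: [537.0, -24.2, 116.4]
ee_rot: [-179.9, 0.0, 96.9]
force: [0.5, 1.5, -2.1]
gripper_width: 40.4
```

```bash
python3 -m inch '[{"x":-0.25,"y":0,"z":0,"yaw":0,"gripper":-0.12},{"x":-0.25,"y":0,"z":0,"yaw":0,"gripper":-0.12},{"x":-0.25,"y":0,"z":0,"yaw":0,"gripper":-0.12},{"x":0,"y":0,"z":0,"yaw":0,"gripper":-0.12}]'
python3 -m inch '[{"x":-0.2,"y":0,"z":0,"yaw":0,"gripper":-0.12},{"x":-0.2,"y":0,"z":0,"yaw":0,"gripper":-0.12},{"x":0,"y":0,"z":0,"yaw":0,"gripper":-0.12},{"x":0,"y":0,"z":0,"yaw":0,"gripper":-0.12}]'
python3 - <<'E'
from h import *
t=cams.grab_frame("scene"); cv2.imwrite("pics/s6.png",cv2.resize(t["pixels"][165:255,265:385,::-1],(800,600),interpolation=cv2.INTER_CUBIC)); s=telemetry.state();print(s["ee_pos"],s["force"])
E
```

```text
time_s: 10.73
ee_pos: [538.4, -31.7, 116.9]
ee_rot: [-180.0, 0.0, 96.9]
force: [-1.0, -0.8, 0.8]
gripper_width: 39.9
time_s: 11.07
ee_pos: [539.0, -35.3, 117.1]
ee_rot: [180.0, 0.0, 96.9]
force: [-0.9, 0.0, -0.0]
gripper_width: 40.3
[539.02002438 -35.24212261 117.09422765] [-0.13500504 -0.51076387 -0.82208737]
```

View pics/s6.png

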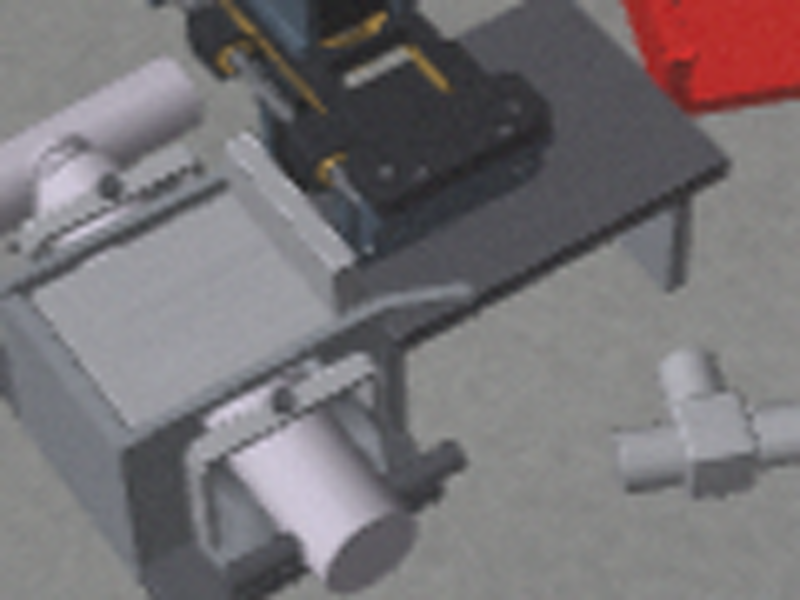

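```bash
python3 -m inch '[{"x":-0.15,"y":0,"z":0,"yaw":0,"gripper":-0.12},{"x":0,"y":0,"z":0,"yaw":0,"gripper":-0.12},{"x":0,"y":0,"z":0,"yaw":0,"gripper":-0.12}]'
python3 -m inch '[{"x":-0.15,"y":0,"z":0,"yaw":0,"gripper":-0.12},{"x":0,"y":0,"z":0,"yaw":0,"gripper":-0.12},{"x":0,"y":0,"z":0,"yaw":0,"gripper":-0.12}]'
```

```text
time_s: 11.37
ee_pos: [539.1, -36.3, 117.1]
ee_rot: [180.0, -0.0, 96.9]
force: [-0.5, 1.6, 1.1]
gripper_width: 40.1
time_s: 11.62
ee_pos: [539.3, -37.8, 117.1]
ee_rot: [180.0, -0.0, 96.9]
force: [-0.1, 2.7, 1.5]
gripper_width: 40.1
```

```bash
python3 -m inch '[{"x":0.5,"y":0,"z":0,"yaw":0,"gripper":-0.12},{"x":0.5,"y":0,"z":0,"yaw":0,"gripper":-0.12},{"x":0,"y":0,"z":-1.5,"yaw":0,"gripper":-0.12},{"x":0,"y":0,"z":-1.5,"yaw":0,"gripper":-0.12},{"x":0,"y":0,"z":-1.2,"yaw":0,"gripper":-0.12},{"x":-1.5,"y":0,"z":0,"yaw":0,"gripper":-0.12},{"x":-1.5,"y":0,"z":0,"yaw":0,"gripper":-0.12},{"x":0,"y":0,"z":0,"yaw":0,"gripper":-0.12},{"x":0,"y":0,"z":0,"yaw":0,"gripper":-0.12}]'
python3 -m inch '[{"x":0,"y":0,"z":0.35,"yaw":0,"gripper":-0.12},{"x":0,"y":0,"z":0.35,"yaw":0,"gripper":-0.12},{"x":0,"y":0,"z":0,"yaw":0,"gripper":-0.12},{"x":0,"y":0,"z":0,"yaw":0,"gripper":-0.12}]'
python3 -m inch '[{"x":0,"y":0,"z":0.2,"yaw":0,"gripper":-0.12},{"x":0,"y":0,"z":0,"yaw":0,"gripper":-0.12},{"x":0,"y":0,"z":0,"yaw":0,"gripper":-0.12}]'
python3 -m inch '[{"x":0,"y":0,"z":0.2,"yaw":0,"gripper":-0.12},{"x":0,"y":0,"z":0,"yaw":0,"gripper":-0.12},{"x":0,"y":0,"z":0,"yaw":0,"gripper":-0.12}]'
```

```text
time_s: 12.37
ee_pos: [541.4, -58.0, 158.7]
ee_rot: [-180.0, 0.0, 96.9]
force: [0.1, 0.2, -0.3]
gripper_width: 40.0
time_s: 12.7
ee_pos: [541.2, -57.3, 151.4]
ee_rot: [-179.9, -0.0, 97.0]
force: [0.2, -1.0, 0.4]
gripper_width: 40.1
time_s: 12.95
ee_pos: [541.6, -57.7, 149.8]
ee_rot: [-180.0, 0.0, 96.9]
force: [0.1, 0.7, 0.0]
gripper_width: 40.4
time_s: 13.2
ee_pos: [541.5, -57.8, 147.9]
ee_rot: [-180.0, 0.0, 96.9]
force: [-0.5, 0.9, 0.7]
gripper_width: 40.0
```

Tip at z ≈ 126 with no contact, so the lip is already below the 127 mm it would have on the deck. Probing further down.

```bash
for i in 1; do python3 -m inch '[{"x":0,"y":0,"z":0.2,"yaw":0,"gripper":-0.12},{"x":0,"y":0,"z":0,"yaw":0,"gripper":-0.12},{"x":0,"y":0,"z":0,"yaw":0,"gripper":-0.12}]'; done
python3 -m inch '[{"x":0,"y":0,"z":0.15,"yaw":0,"gripper":-0.12},{"x":0,"y":0,"z":0,"yaw":0,"gripper":-0.12},{"x":0,"y":0,"z":0,"yaw":0,"gripper":-0.12}]'
python3 -m inch '[{"x":0,"y":0,"z":0.1,"yaw":0,"gripper":-0.12},{"x":0,"y":0,"z":0,"yaw":0,"gripper":-0.12},{"x":0,"y":0,"z":0,"yaw":0,"gripper":-0.12}]'
python3 -m inch '[{"x":0,"y":0,"z":0.1,"yaw":0,"gripper":-0.12},{"x":0,"y":0,"z":0,"yaw":0,"gripper":-0.12},{"x":0,"y":0,"z":0,"yaw":0,"gripper":-0.12}]'
```

```text
time_s: 13.45
ee_pos: [541.5, -57.8, 145.8]
ee_rot: [-180.0, -0.0, 96.9]
force: [-0.4, -0.2, 0.0]
gripper_width: 39.9
time_s: 13.7
ee_pos: [541.5, -57.8, 144.3]
ee_rot: [-180.0, 0.0, 96.9]
force: [0.3, -0.9, -0.0]
gripper_width: 40.3
time_s: 13.95
ee_pos: [541.6, -57.8, 143.4]
ee_rot: [-180.0, 0.0, 96.9]
force: [-0.2, 0.7, -0.1]
gripper_width: 40.1
time_s: 14.2
ee_pos: [541.7, -57.8, 143.3]
ee_rot: [180.0, 0.0, 96.9]
force: [-0.9, 0.2, 4.1]
gripper_width: 40.0
```

```bash
python3 -m inch '[{"x":0,"y":0,"z":-2,"yaw":0,"gripper":-0.12},{"x":0,"y":0,"z":-3.5,"yaw":0,"gripper":-0.12},{"x":0,"y":0,"z":-3.5,"yaw":0,"gripper":-0.12},{"x":4,"y":0,"z":0,"yaw":0,"gripper":-0.12},{"x":4,"y":0,"z":0,"yaw":0,"gripper":-0.12},{"x":4,"y":0,"z":0,"yaw":0,"gripper":-0.12},{"x":4,"y":0,"z":0,"yaw":0,"gripper":-0.12},{"x":4,"y":0,"z":0,"yaw":0,"gripper":-0.12},{"x":4,"y":0,"z":0,"yaw":0,"gripper":-0.12},{"x":0,"y":0,"z":0,"yaw":0,"gripper":-0.12},{"x":0,"y":0,"z":0,"yaw":0,"gripper":-0.12}]'
python3 - <<'E'
from h import *
t=cams.grab_frame("top");s=cams.grab_frame("scene")
a=cv2.resize(s["pixels"][165:265,235:395,::-1],(480,300),interpolation=cv2.INTER_CUBIC)
a=cv2.resize(s["pixels"][175:250,255:355,::-1],(400,300),interpolation=cv2.INTER_CUBIC)
b=cv2.resize(t["pixels"][150:250,315:405,::-1],(400,444),interpolation=cv2.INTER_CUBIC)
o=np.zeros((444,800,3),np.uint8);o[:300,:400]=a;o[:,400:]=b
cv2.imwrite("pics/f.png",o)
E
```

```text
time_s: 15.12
ee_pos: [512.2, 182.2, 232.2]
ee_rot: [-180.0, 0.0, 97.2]
force: [-0.3, 0.1, -1.0]
gripper_width: 40.2
```

View pics/f.png

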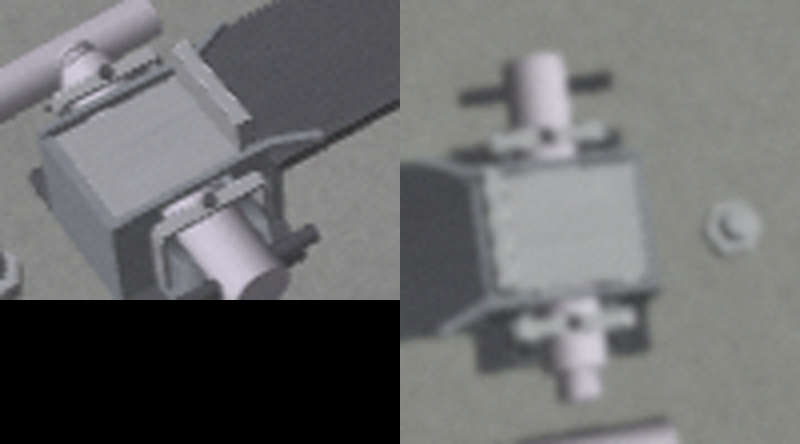

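Run:
```python
from h import *
s=cams.grab_frame("scene")
cv2.imwrite("pics/g.png",cv2.resize(s["pixels"][220:268,285:349,::-1],(768,576),interpolation=cv2.INTER_CUBIC))
```

```text
(no output)
```

View pics/g.png

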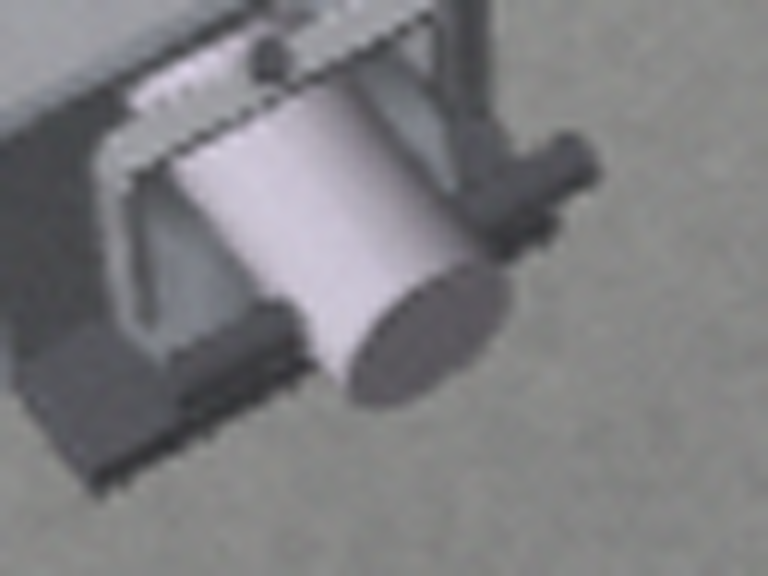

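Run:
```python
from h import *
s=cams.grab_frame("scene")
th=np.radians(6.9); ex=np.array([np.cos(th),np.sin(th),0]); ey=np.array([-np.sin(th),np.cos(th),0]); O=np.array([545.3,-104.4,0])
r=[]
for u,v in [(582,160),(174,375)]:
    c,d=ray(s,(u+.5)/12+284.5,(v+.5)/12+219.5); q=c+d*((105-(c-O)@ex)/(d@ex))-O; r.append([q@ey,q[2]])
r=np.array(r);e=r[0]-r[1];print(r,np.hypot(*e),np.degrees(np.arctan2(e[1],e[0])))
```

```text
[[ 54.39081136  62.06722402]
 [-48.81836417  67.5054646 ]] 103.3523506019385 -3.016208078887764
```

The camera reads the pin about 3° past level, with an uncertainty of about ±2°. The mechanical push says level. I'll settle it by feeling the top of the pin's -y end, which should stop the tip at z = 71.

```bash
python3 -m inch '[{"x":-3.34,"y":1.06,"z":0,"yaw":0,"gripper":-1},{"x":-3.34,"y":1.06,"z":0,"yaw":0,"gripper":-1},{"x":-3.34,"y":1.06,"z":0,"yaw":0,"gripper":-1},{"x":-3.34,"y":1.06,"z":0,"yaw":0,"gripper":-1},{"x":-3.34,"y":1.06,"z":0,"yaw":0,"gripper":-1},{"x":-3.34,"y":1.06,"z":0,"yaw":0,"gripper":-1},{"x":-3.34,"y":1.06,"z":0,"yaw":0,"gripper":-1},{"x":-3.34,"y":1.06,"z":0,"yaw":0,"gripper":-1},{"x":-3.34,"y":1.06,"z":0,"yaw":0,"gripper":-1},{"x":-3.34,"y":1.06,"z":0,"yaw":0,"gripper":-1},{"x":0,"y":0,"z":0,"yaw":0,"gripper":-1},{"x":0,"y":0,"z":0,"yaw":0,"gripper":-1}]'
python3 -m inch '[{"x":0,"y":0,"z":2.5,"yaw":0,"gripper":-1},{"x":0,"y":0,"z":2.5,"yaw":0,"gripper":-1},{"x":0,"y":0,"z":2.5,"yaw":0,"gripper":-1},{"x":0,"y":0,"z":2.5,"yaw":0,"gripper":-1},{"x":0,"y":0,"z":2,"yaw":0,"gripper":-1},{"x":0,"y":0,"z":0,"yaw":0,"gripper":-1},{"x":0,"y":0,"z":0,"yaw":0,"gripper":-1},{"x":0,"y":0,"z":0,"yaw":0,"gripper":-1}]'
```

```text
time_s: 16.32
ee_pos: [657.9, -141.7, 231.6]
ee_rot: [-179.9, -0.0, 96.6]
force: [-1.2, 0.6, -0.5]
gripper_width: 0.5
time_s: 16.98
ee_pos: [658.8, -138.3, 114.1]
ee_rot: [179.9, 0.0, 96.9]
force: [-0.6, 0.8, 1.3]
gripper_width: 0.7
```

```bash
python3 -m inch '[{"x":0,"y":0,"z":0.5,"yaw":0,"gripper":-1},{"x":0,"y":0,"z":0.5,"yaw":0,"gripper":-1},{"x":0,"y":0,"z":0,"yaw":0,"gripper":-1},{"x":0,"y":0,"z":0,"yaw":0,"gripper":-1}]'
python3 -m inch '[{"x":0,"y":0,"z":0.4,"yaw":0,"gripper":-1},{"x":0,"y":0,"z":0,"yaw":0,"gripper":-1},{"x":0,"y":0,"z":0,"yaw":0,"gripper":-1}]'
python3 -m inch '[{"x":0,"y":0,"z":0.2,"yaw":0,"gripper":-1},{"x":0,"y":0,"z":0,"yaw":0,"gripper":-1},{"x":0,"y":0,"z":0,"yaw":0,"gripper":-1}]'
python3 -m inch '[{"x":0,"y":0,"z":0.1,"yaw":0,"gripper":-1},{"x":0,"y":0,"z":0,"yaw":0,"gripper":-1},{"x":0,"y":0,"z":0,"yaw":0,"gripper":-1}]'
python3 -c "
from h import *
print([telemetry.state()['force'][2] for _ in range(3) if cams.grab_frame('top')])"
```

```text
time_s: 17.32
ee_pos: [658.1, -138.3, 102.5]
ee_rot: [-180.0, 0.0, 96.9]
force: [-0.0, -0.1, -0.6]
gripper_width: 0.4
time_s: 17.57
ee_pos: [658.0, -138.3, 98.2]
ee_rot: [-180.0, -0.0, 96.9]
force: [0.4, 0.9, -0.5]
gripper_width: 0.5
time_s: 17.82
ee_pos: [658.1, -138.3, 96.3]
ee_rot: [-180.0, -0.0, 96.9]
force: [0.6, 0.6, -0.3]
gripper_width: 0.1
time_s: 18.07
ee_pos: [658.2, -138.3, 95.4]
ee_rot: [-180.0, 0.0, 96.9]
force: [-0.3, -0.7, -0.3]
gripper_width: 0.6
[np.float64(-1.373909673474395), np.float64(-0.8951026742143329), np.float64(-0.19396558442289308)]
```

```bash
python3 -m inch '[{"x":0,"y":0,"z":0.1,"yaw":0,"gripper":-1},{"x":0,"y":0,"z":0,"yaw":0,"gripper":-1},{"x":0,"y":0,"z":0,"yaw":0,"gripper":-1}]'
python3 -c "
from h import *
print([telemetry.state()['force'][2] for _ in range(4) if cams.grab_frame('top')])"
python3 -m inch '[{"x":0,"y":0,"z":0.1,"yaw":0,"gripper":-1},{"x":0,"y":0,"z":0,"yaw":0,"gripper":-1},{"x":0,"y":0,"z":0,"yaw":0,"gripper":-1}]'
python3 -c "
from h import *
print([telemetry.state()['force'][2] for _ in range(4) if cams.grab_frame('top')])"
```

```text
time_s: 18.47
ee_pos: [658.1, -138.3, 94.3]
ee_rot: [-180.0, 0.0, 96.9]
force: [0.1, -0.4, -0.6]
gripper_width: 0.5
[np.float64(-0.9539503257564441), np.float64(-0.15846809726501068), np.float64(0.1145548580258137), np.float64(-0.42493373801803785)]
time_s: 18.92
ee_pos: [658.2, -138.3, 93.4]
ee_rot: [180.0, 0.0, 96.9]
force: [-0.5, 0.4, -0.1]
gripper_width: 0.7
[np.float64(0.4595519676082696), np.float64(0.6996837319750387), np.float64(-0.2448320283082548), np.float64(-0.35528775630037707)]
```

No contact at tip z 71.4. A bar turned 3° past would have touched at about 74, so the bar is level. Next I retreat and hand in.

```bash
python3 -m inch '[{"x":0,"y":0,"z":-3,"yaw":0,"gripper":-1},{"x":0,"y":0,"z":-4,"yaw":0,"gripper":-1},{"x":0,"y":0,"z":-4,"yaw":0,"gripper":-1},{"x":0,"y":0,"z":-3,"yaw":0,"gripper":-1},{"x":0,"y":0,"z":0,"yaw":0,"gripper":-1},{"x":0,"y":0,"z":0,"yaw":0,"gripper":-1},{"x":0,"y":0,"z":0,"yaw":0,"gripper":-1}]'
python3 -c "
from workcell import env
print(env.job_done())"
```

```text
time_s: 19.7
ee_pos: [657.5, -138.2, 232.6]
ee_rot: [-179.9, -0.0, 96.9]
force: [0.1, 0.2, -0.0]
gripper_width: 0.5
the job is handed in; nothing more can be done
None
```

The flat is up and the locking plate is home in the pocket. The job was handed in at about 20 s, with no verdict given. I pushed the cross pin down with closed fingers until it lay level. Then I pushed the plate from behind its lip, along the deck and between the rails, until it dropped in.

**Last checks:**
- **Plate:** touching the lip from above met it at about 121.3 mm; it should be 121 mm when home and 127 mm on the deck. The final views show the plate square in the pocket and flush with the stop wall. I did not touch-check the front edge.
- **Bar angle:** one camera estimate disagreed, reading the pin about 3° past level, with roughly ±2° of error. The pin had been pushed down to 71.05 mm, where its top should be when level. The fingertips then came down to 71.4 mm over its other end without contact, where a bar 3° past level would have touched near 74 mm. I took the bar as within about half a degree of level and handed in on that.
- **Rest of the bench:** the arm touched only the pin and the plate. I did not measure the bystanders afterwards. The adapter, tee and spare bar looked unmoved in the later pictures. The carton, bin, bottle and spanner were not in those pictures.

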